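Restock the crate of coloured-glass jars under its sliding hood

ROBOT

A 6-joint arm with a two-finger parallel gripper is mounted at the origin on the work surface. World frame = base frame: x ahead of the robot, y to its left, z up, the work surface at z = 0. Lengths are in m, angles in rad, forces in N, time in s.
With the tool pointing down it reaches from about 0.2 to 0.875 m from the base axis. Payload 3.4 kg.
Tool frame: the origin (TCP) lies between the finger pads; the fingertips stand 25 mm ahead of it and the grasp point (between the pads) lies 6 mm ahead of it (r.nose_length is the z of the fingertips in the tool frame, in m); z points along the fingers, y is the line along which they close (so a half turn about z gives the same grasp; the last joint's range is limited). The gripper opens to 94 mm and grips with 3 to 60 N. Pads are 16 mm wide; open, the fingers measure 119 mm over their backs; the gripper's body (75 mm by 177 mm) begins 78 mm behind the grasp point.
Start: joints at [1.069, 0.276, 1.505, -0, 1.361, -0.121], TCP at [0.214, 0.534, 0.23] pointing down, gripper open.
Joint ranges: [-2.89, 2.89], [-0.75, 2.08], [0.22, 2.7], [-1.18, 4.32], [0.11, 2.71], [-2.7, 2.7]. Speed limits (rad/s): [2.57, 2.57, 3.14, 3.14, 3.14, 3.14].

INTERFACE

Orientations are given as a unit quaternion [w, x, y, z].
In Python, from plant import r, gripper_to, inverse_kinematics, vision, models, telemetry gives the robot as it stands. Calls block until the motion is done:
- r.move_to(position, orientation): joint-space move of the TCP to a pose.
- r.move_l(position, rot=None, vel=0.15, guard=None): straight line of the TCP; rot=None keeps the orientation; vel is the mean speed in m/s. With guard (N) it stops when the force on the tool has changed by that much, and returns True; else False.
- r.movej(angles): joint-space move.
- gripper_to(opening, f_grip=None): finger opening in m; f_grip is the grip in N (None keeps the last); returns when the fingers have stopped.
- r.hold(seconds).
- inverse_kinematics(position, orientation): joint angles nearest the present ones, or None.
- vision.snapshot(name): name is "scene" or "top" or "wrist"; returns the picture (384x512x3 uint8, red, green, blue); there is no depth.
- vision.get_calibration(name): a dict with "fx", "fy", "cx", "cy" (pixels), "position" and "orientation" of the camera in the world. Camera axes: x right, y down, z forward; pixel columns grow to the right and rows downward; lengths in m; the calibration is good to about 2 mm. A picture is of the moment at which its call begins: read the wrist's pose just before it. get_calibration takes no time and is no camera call; for the wrist camera it gives the pose at the moment of the call.
A pose or a line that the arm cannot do raises r.PlanningError and nothing moves.
- r.sign_off(): hands the job in, once; it reports no verdict.
Trained networks look in the newest picture that a camera, given by its name, has taken for a name from the list of things; names that differ only in an ending like _2 or _b are one class to them, and where a whole thing is asked for, a point or a joint stands for the part that bears it (a point fixed in the world has none). Each returns a list of dicts, best first, with "score" (0 to 1); they miss things now and then, are a little off and sometimes report something else, mostly with a low value. They report only what shows in the picture. A call takes as long as a camera call.
- models.boxes_of(thing, camera): "at" ([x, y, z] in m, in world coordinates, good to about 4 mm: the middle of the surface that is visible of it).
- models.regions_of(thing, camera): "pixels" (384x512 bool, what is visible of it).
- models.mark_of(thing, camera): "at" ([x, y, z] in m, in world coordinates, good to about 4 mm: a listed point, or the origin of a listed thing).
Readings, each from a call of its own:
- telemetry.current_t(): time.
- telemetry.current_joints(): joint angles.
- telemetry.current_dq(): joint speeds.
- telemetry.current_joint_efforts(): joint torques, N m.
- telemetry.current_ee_pos(): TCP position.
- telemetry.current_tool_rot(): TCP orientation.
- telemetry.current_wrist_force(): force on the tool from outside, world axes, zero at the start.
- telemetry.current_torque(): the same for the moment, N m.
- telemetry.current_opening(): finger opening in m.
Only numpy, scipy, OpenCV 4.12 (cv2) and the standard library are available. Lean on these libraries where they do the work, as an engineer would, in place of code of your own. Each camera call takes 0.05 s, during which the arm holds its last target. There are 200 camera calls.

TASK

Slide the clear hood of the jar station fully open, take the empty white-capped jars out of the crate and stand them upright on the red refill tray, and stand every fresh coloured jar from the bench upright in a cell of its own in the crate, set down rather than dropped. When all jars are in place, slide the hood fully shut again. The amber jars stay in the crate, and leave the nippers, the knife and the dustpan where they are.

Things in the scene. Friction and masses are not known exactly. Their poses are not given: they have to be found in the camera images.
- station: jar station fixed to the bench: board 350 (x) by 460 mm (y), 12 thick, with a white-walled, grey-floored crate (270 x 180 mm outside) of 3 cells along x by 2 along y, pitch 88 mm, cells 70 mm square inside, 18 mm thick blue dividers. Origin: crate's centre, on the bench. Inner floor at z 16 mm, tops of the dividers and crate walls 59 mm. The bare part of the board, on the +y side, is where the hood parks when open
- near_rail (a point): a point on one of the two aluminium rails on which the hood runs: they lie along the station's y at its x = -162 and +162 mm, from y = -115 to +335 mm, 14 mm wide, tops 123 mm above the bench; this point is on the top of the -x rail, level with the crate's centre. A wooden end board 310 mm long, its top 118 mm above the bench, stands across the station at y = -110 mm
- hood (a joint): slide of the hood along the station's +y, m: 0 fully shut, 0.22 fully open (against its stop); stays where left, moves with about 2 N plus 6 N per m/s. The hood is a clear window in a grey frame, 338 mm (x) by 210 mm (y), its top face 134 mm above the bench; shut, it covers the crate
- hood_handle (a point): orange upright handle tab in the middle of the hood's top, 90 mm long along the station's x, 18 mm thick along y, from 134 to 181 mm above the bench; this point is on its centre line, 160 mm above the bench. Pinch it from above across its thickness
- tray: refill tray: shallow red tray fixed to the bench, 100 mm (x) by 200 mm (y), rim 10 mm high and 4 mm wide; origin at the centre of its underside, inner floor 4 mm above it. Room for two jars side by side along its y
- cell0 (a point): centre of a crate cell, on its inner floor (16 mm above the bench); axes as the station's
- cell1 (a point): centre of a crate cell, on its inner floor (16 mm above the bench); axes as the station's
- cell2 (a point): centre of a crate cell, on its inner floor (16 mm above the bench); axes as the station's
- cell3 (a point): centre of a crate cell, on its inner floor (16 mm above the bench); axes as the station's
- cell4 (a point): centre of a crate cell, on its inner floor (16 mm above the bench); axes as the station's
- cell5 (a point): centre of a crate cell, on its inner floor (16 mm above the bench); axes as the station's
- fresh0: fresh jar, green with a black cap, standing on the bench at the start (may be absent): closed cylindrical jar, 56 mm diameter up to 80 mm (cap 52 mm), 95 mm tall in all, about 0.25 kg with a thick heavy base; origin at the centre of its underside, z up its axis. 
- fresh1: fresh jar, red with a black cap, standing on the bench at the start (may be absent): closed cylindrical jar, 56 mm diameter up to 80 mm (cap 52 mm), 95 mm tall in all, about 0.25 kg with a thick heavy base; origin at the centre of its underside, z up its axis. 
- fresh2: fresh jar, yellow with a black cap, standing on the bench at the start (may be absent): closed cylindrical jar, 56 mm diameter up to 80 mm (cap 52 mm), 95 mm tall in all, about 0.25 kg with a thick heavy base; origin at the centre of its underside, z up its axis. 
- fresh3: fresh jar, blue with a black cap, standing on the bench at the start (may be absent): closed cylindrical jar, 56 mm diameter up to 80 mm (cap 52 mm), 95 mm tall in all, about 0.25 kg with a thick heavy base; origin at the centre of its underside, z up its axis. 
- empty0: empty jar, clear pale glass with a white cap, in a crate cell at the start (may be absent): closed cylindrical jar, 56 mm diameter up to 80 mm (cap 52 mm), 95 mm tall in all, about 0.25 kg with a thick heavy base; origin at the centre of its underside, z up its axis. 
- empty1: empty jar, clear pale glass with a white cap, in a crate cell at the start (may be absent): closed cylindrical jar, 56 mm diameter up to 80 mm (cap 52 mm), 95 mm tall in all, about 0.25 kg with a thick heavy base; origin at the centre of its underside, z up its axis. 
- stocked0: stocked jar, amber-brown with a black cap, in a crate cell at the start and to stay there (may be absent): closed cylindrical jar, 56 mm diameter up to 80 mm (cap 52 mm), 95 mm tall in all, about 0.25 kg with a thick heavy base; origin at the centre of its underside, z up its axis. 
- stocked1: stocked jar, amber-brown with a black cap, in a crate cell at the start and to stay there (may be absent): closed cylindrical jar, 56 mm diameter up to 80 mm (cap 52 mm), 95 mm tall in all, about 0.25 kg with a thick heavy base; origin at the centre of its underside, z up its axis. 
- nippers: bystander: blue-handled wheeled glass nippers lying flat, about 200 mm long, 16 mm high; origin near the middle, on the bench
- knife: bystander: yellow craft knife lying flat, 175 mm long, 18 mm high; origin near the middle, on the bench
- dustpan: bystander: white dustpan, 200 mm square with a 120 mm handle, 52 mm high; origin at the centre of the pan's underside

How it is judged:
On the way, in this order (a step that is already met when the one before it is completed fails the run):
1. the hood is slid fully open (at least 200 of its 220 mm) (value of joint hood above 0.2 m), for 0.2 s.
2. with the hood still open, every fresh jar stands in a cell, every empty jar on the tray, the amber jars in the crate, none held (angle between each of fresh0, fresh1, fresh2, fresh3, stocked0, stocked1, empty0, empty1's own z axis and vertical below 0.1 rad and z of fresh0 in the frame of station between 0.01 and 0.024 m and (horizontal distance between fresh0 and cell0 below 0.018 m or horizontal distance between fresh0 and cell1 below 0.018 m or horizontal distance between fresh0 and cell2 below 0.018 m or horizontal distance between fresh0 and cell3 below 0.018 m or horizontal distance between fresh0 and cell4 below 0.018 m or horizontal distance between fresh0 and cell5 below 0.018 m) and z of fresh1 in the frame of station between 0.01 and 0.024 m and (horizontal distance between fresh1 and cell0 below 0.018 m or horizontal distance between fresh1 and cell1 below 0.018 m or horizontal distance between fresh1 and cell2 below 0.018 m or horizontal distance between fresh1 and cell3 below 0.018 m or horizontal distance between fresh1 and cell4 below 0.018 m or horizontal distance between fresh1 and cell5 below 0.018 m) and z of fresh2 in the frame of station between 0.01 and 0.024 m and (horizontal distance between fresh2 and cell0 below 0.018 m or horizontal distance between fresh2 and cell1 below 0.018 m or horizontal distance between fresh2 and cell2 below 0.018 m or horizontal distance between fresh2 and cell3 below 0.018 m or horizontal distance between fresh2 and cell4 below 0.018 m or horizontal distance between fresh2 and cell5 below 0.018 m) and z of fresh3 in the frame of station between 0.01 and 0.024 m and (horizontal distance between fresh3 and cell0 below 0.018 m or horizontal distance between fresh3 and cell1 below 0.018 m or horizontal distance between fresh3 and cell2 below 0.018 m or horizontal distance between fresh3 and cell3 below 0.018 m or horizontal distance between fresh3 and cell4 below 0.018 m or horizontal distance between fresh3 and cell5 below 0.018 m) and z of stocked0 in the frame of station between 0.01 and 0.024 m and (horizontal distance between stocked0 and cell0 below 0.018 m or horizontal distance between stocked0 and cell1 below 0.018 m or horizontal distance between stocked0 and cell2 below 0.018 m or horizontal distance between stocked0 and cell3 below 0.018 m or horizontal distance between stocked0 and cell4 below 0.018 m or horizontal distance between stocked0 and cell5 below 0.018 m) and z of stocked1 in the frame of station between 0.01 and 0.024 m and (horizontal distance between stocked1 and cell0 below 0.018 m or horizontal distance between stocked1 and cell1 below 0.018 m or horizontal distance between stocked1 and cell2 below 0.018 m or horizontal distance between stocked1 and cell3 below 0.018 m or horizontal distance between stocked1 and cell4 below 0.018 m or horizontal distance between stocked1 and cell5 below 0.018 m) and x of empty0 in the frame of tray between -0.04 and 0.04 m and y of empty0 in the frame of tray between -0.09 and 0.09 m and z of each of empty0, empty1 in the frame of tray below 0.01 m and x of empty1 in the frame of tray between -0.04 and 0.04 m and y of empty1 in the frame of tray between -0.09 and 0.09 m and contact force between the fingers and fresh0 below 0.1 N and contact force between the fingers and fresh1 below 0.1 N and contact force between the fingers and fresh2 below 0.1 N and contact force between the fingers and fresh3 below 0.1 N and contact force between the fingers and empty0 below 0.1 N and contact force between the fingers and empty1 below 0.1 N and value of joint hood above 0.15 m), for 0.2 s.
3. the hood is slid fully shut (within 6 mm) (value of joint hood below 0.006 m), for 0.2 s.
At the end, for the whole second after the job is handed in: Hood within 6 mm of fully shut; each fresh and each amber jar upright (within 0.1 rad) on the floor of a cell of its own, its axis within 18 mm of the cell's centre; each empty jar upright (within 0.1 rad) on the tray's floor, inside its rim; all at rest and released (angle between each of fresh0, fresh1, fresh2, fresh3, stocked0, stocked1, empty0, empty1's own z axis and vertical below 0.1 rad and z of fresh0 in the frame of station between 0.01 and 0.024 m and (horizontal distance between fresh0 and cell0 below 0.018 m or horizontal distance between fresh0 and cell1 below 0.018 m or horizontal distance between fresh0 and cell2 below 0.018 m or horizontal distance between fresh0 and cell3 below 0.018 m or horizontal distance between fresh0 and cell4 below 0.018 m or horizontal distance between fresh0 and cell5 below 0.018 m) and z of fresh1 in the frame of station between 0.01 and 0.024 m and (horizontal distance between fresh1 and cell0 below 0.018 m or horizontal distance between fresh1 and cell1 below 0.018 m or horizontal distance between fresh1 and cell2 below 0.018 m or horizontal distance between fresh1 and cell3 below 0.018 m or horizontal distance between fresh1 and cell4 below 0.018 m or horizontal distance between fresh1 and cell5 below 0.018 m) and z of fresh2 in the frame of station between 0.01 and 0.024 m and (horizontal distance between fresh2 and cell0 below 0.018 m or horizontal distance between fresh2 and cell1 below 0.018 m or horizontal distance between fresh2 and cell2 below 0.018 m or horizontal distance between fresh2 and cell3 below 0.018 m or horizontal distance between fresh2 and cell4 below 0.018 m or horizontal distance between fresh2 and cell5 below 0.018 m) and z of fresh3 in the frame of station between 0.01 and 0.024 m and (horizontal distance between fresh3 and cell0 below 0.018 m or horizontal distance between fresh3 and cell1 below 0.018 m or horizontal distance between fresh3 and cell2 below 0.018 m or horizontal distance between fresh3 and cell3 below 0.018 m or horizontal distance between fresh3 and cell4 below 0.018 m or horizontal distance between fresh3 and cell5 below 0.018 m) and z of stocked0 in the frame of station between 0.01 and 0.024 m and (horizontal distance between stocked0 and cell0 below 0.018 m or horizontal distance between stocked0 and cell1 below 0.018 m or horizontal distance between stocked0 and cell2 below 0.018 m or horizontal distance between stocked0 and cell3 below 0.018 m or horizontal distance between stocked0 and cell4 below 0.018 m or horizontal distance between stocked0 and cell5 below 0.018 m) and z of stocked1 in the frame of station between 0.01 and 0.024 m and (horizontal distance between stocked1 and cell0 below 0.018 m or horizontal distance between stocked1 and cell1 below 0.018 m or horizontal distance between stocked1 and cell2 below 0.018 m or horizontal distance between stocked1 and cell3 below 0.018 m or horizontal distance between stocked1 and cell4 below 0.018 m or horizontal distance between stocked1 and cell5 below 0.018 m) and x of empty0 in the frame of tray between -0.04 and 0.04 m and y of empty0 in the frame of tray between -0.09 and 0.09 m and z of each of empty0, empty1 in the frame of tray below 0.01 m and x of empty1 in the frame of tray between -0.04 and 0.04 m and y of empty1 in the frame of tray between -0.09 and 0.09 m and linear speed of each of fresh0, fresh1, fresh2, fresh3, empty0, empty1, stocked0, stocked1 below 0.02 m/s and value of joint hood below 0.006 m); the robot touches nothing.
It fails at once if a fresh or empty jar is dropped, thrown or knocked: it moves faster than 1 m/s while not held (a fall of more than about 5 cm) ((linear speed of fresh0 above 1 m/s and contact force between the fingers and fresh0 below 0.1 N) or (linear speed of fresh1 above 1 m/s and contact force between the fingers and fresh1 below 0.1 N) or (linear speed of fresh2 above 1 m/s and contact force between the fingers and fresh2 below 0.1 N) or (linear speed of fresh3 above 1 m/s and contact force between the fingers and fresh3 below 0.1 N) or (linear speed of empty0 above 1 m/s and contact force between the fingers and empty0 below 0.1 N) or (linear speed of empty1 above 1 m/s and contact force between the fingers and empty1 below 0.1 N)).
It fails at once if an amber jar is lifted more than 30 mm or tipped over (z of any of stocked0, stocked1 in the frame of station above 0.046 m or angle between any of stocked0, stocked1's own z axis and vertical above 0.5 rad).
It fails at once if the nippers, the knife or the dustpan is moved by more than 30 mm (distance of any of nippers, knife, dustpan from where it was at the start of the episode above 0.03 m).
Of fresh0, fresh1, fresh2, fresh3 only 3 to 4 are there at a start; the rules pass over those that are not, and their reading is None.
Of empty0, empty1 only 1 to 2 are there at a start; the rules pass over those that are not, and their reading is None.
Of stocked0, stocked1 only 1 to 2 are there at a start; the rules pass over those that are not, and their reading is None.
At some moment in a run one of fresh0, fresh1, fresh2, fresh3 may be knocked a few centimetres aside while the robot is not near it.
It also fails if it takes over 210 s, if anything falls off the work surface, if the arm or the gripper's body presses on something with over 40 N, if the wrist force passes 120 N, or if a joint passes its speed limit or range.

## Working session

There is one attempt and no reset: what is moved stays moved. The work goes in short steps, each a Python script; the robot and the scene stay as the last script left them, time stands still between calls to the robot, and variables do not carry over. Pictures are saved under pics/ and viewed, on a budget of 14 in all, crops included, one or two more only if the job needs it, and the job is handed in when it is done.

```bash
mkdir -p pics; ls
cat > h.py <<'E'
import numpy as np, cv2
from plant import r, gripper_to, inverse_kinematics, vision, models, telemetry
def save(name, fn):
    im=vision.snapshot(name); cv2.imwrite('pics/'+fn, cv2.cvtColor(im,cv2.COLOR_RGB2BGR)); return im
E
python3 - <<'E'
from h import *
a=save('top','top0.png'); b=save('scene','scene0.png')
cv2.imwrite('pics/both0.png', cv2.resize(cv2.cvtColor(np.vstack([a,b]),cv2.COLOR_RGB2BGR),None,fx=.78,fy=.78))
for c in ('top','scene'):
    print(c, vision.get_calibration(c))
    for n in ['station','near_rail','hood_handle','tray','fresh0','fresh1','fresh2','fresh3','empty0','stocked0','nippers','knife','dustpan','cell0','cell5']:
        print(n,[(np.round(d['at'],3).tolist(),round(d['score'],2)) for d in models.mark_of(n,c)[:3]])
E
```

```text
pics
top {'fx': 440.8118332437692, 'fy': 440.8118332437692, 'cx': 259.4125078907286, 'cy': 195.99629705357648, 'position': array([0.2714649 , 0.07188864, 1.90370248]), 'orientation': array([ 0.04452026, -0.70184076,  0.70880099, -0.05512391])}
station [([0.57, 0.112, -0.004], 0.94)]
near_rail [([0.407, 0.103, 0.124], 0.85)]
hood_handle [([0.565, 0.126, 0.158], 0.79)]
tray [([0.52, -0.244, 0.003], 0.72)]
fresh0 [([0.524, -0.38, -0.002], 0.74), ([0.518, -0.241, 0.006], 0.7), ([0.406, -0.314, -0.0], 0.62)]
fresh1 [([0.524, -0.38, -0.002], 0.74), ([0.518, -0.241, 0.006], 0.7), ([0.406, -0.314, -0.0], 0.62)]
fresh2 [([0.524, -0.38, -0.002], 0.74), ([0.518, -0.241, 0.006], 0.7), ([0.406, -0.314, -0.0], 0.62)]
fresh3 [([0.524, -0.38, -0.002], 0.74), ([0.518, -0.241, 0.006], 0.7), ([0.406, -0.314, -0.0], 0.62)]
empty0 [([0.435, 0.616, 0.0], 0.22)]
stocked0 []
nippers [([0.615, -0.501, 0.0], 0.77)]
knife [([0.396, -0.527, -0.003], 0.78)]
dustpan [([0.431, 0.62, 0.003], 0.7)]
cell0 [([0.662, 0.074, 0.015], 0.91), ([0.575, 0.069, 0.015], 0.66), ([0.49, 0.062, 0.018], 0.62)]
cell5 [([0.662, 0.07
[... 672 characters left out ...]
 -0.238, -0.004], 0.93), ([0.522, -0.377, 0.002], 0.88), ([0.407, -0.31, -0.002], 0.82)]
fresh2 [([0.519, -0.238, -0.004], 0.93), ([0.522, -0.377, 0.002], 0.88), ([0.407, -0.31, -0.002], 0.82)]
fresh3 [([0.519, -0.238, -0.004], 0.93), ([0.522, -0.377, 0.002], 0.88), ([0.407, -0.31, -0.002], 0.82)]
empty0 [([0.574, 0.109, -0.002], 0.66), ([0.653, 0.163, 0.017], 0.65)]
stocked0 [([0.492, 0.059, 0.018], 0.59)]
nippers [([0.616, -0.502, -0.0], 0.58)]
knife []
dustpan [([0.432, 0.622, -0.003], 0.55)]
cell0 [([0.573, 0.066, 0.019], 0.69), ([0.567, 0.157, 0.015], 0.68), ([0.654, 0.165, 0.015], 0.64)]
cell5 [([0.573, 0.066, 0.019], 0.69), ([0.567, 0.157, 0.015], 0.68), ([0.654, 0.165, 0.015], 0.64)]
```

View pics/both0.png

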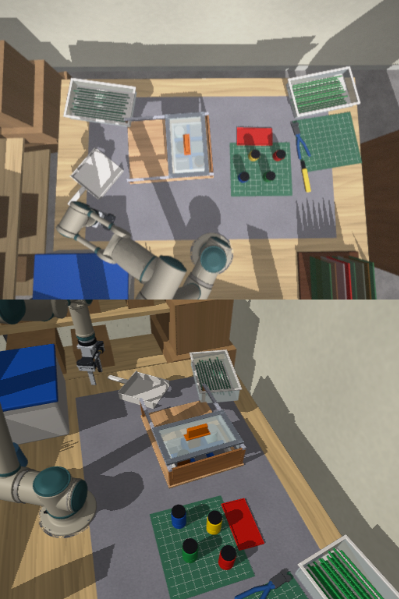

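The pictures show four fresh jars on a green mat: blue, yellow, green and red. The red tray is beyond them, the shut hood has an orange handle with cells under it, and the knife and nippers lie to the right. Next I'll measure yaws and pixel-based positions.

```bash
cat >> h.py <<'E'
from scipy.spatial.transform import Rotation as Rot
def ray(c,px):
    k=vision.get_calibration(c); o=np.array(k['orientation'])
    R=Rot.from_quat(o[[1,2,3,0]]).as_matrix(); px=np.atleast_2d(px)
    d=np.c_[(px[:,0]-k['cx'])/k['fx'],(px[:,1]-k['cy'])/k['fy'],np.ones(len(px))]@R.T
    return k['position'],d
def onplane(c,px,z):
    p,d=ray(c,px); return p+d*((z-p[2])/d[:,2])[:,None]
def rect(mask,c,z):
    ys,xs=np.nonzero(mask); P=onplane(c,np.c_[xs,ys],z)[:,:2]
    return cv2.minAreaRect((P*1000).astype(np.float32))
def quat(a):
    """tool down, closing line at yaw a"""
    y=np.array([np.cos(a),np.sin(a),0]); z=np.array([0,0,-1.]); x=np.cross(y,z)
    q=Rot.from_matrix(np.c_[x,y,z]).as_quat(); return q[[3,0,1,2]]
E
python3 - <<'E'
from h import *
vision.snapshot('top')
for n,z in [('tray',.008),('hood_handle',.134),('near_rail',.123),('station',.06)]:
    for d in models.regions_of(n,'top')[:1]: print(n,round(d['score'],2),rect(d['pixels'],'top',z))
for n,z in [('hood_handle',.18)]:
    im=cv2.imread('pics/top0.png'); hsv=cv2.cvtColor(im,cv2.COLOR_BGR2HSV)
    m=cv2.inRange(hsv,(5,150,120),(15,255,255)); nn,l,s,cc=cv2.connectedComponentsWithStats(m); k=1+s[1:,4].argmax(); print(s[k],rect(l==k,'top',.181))
    print(onplane('top',[cc[k]],.175))
    m=cv2.inRange(hsv,(0,180,120),(4,255,255))|cv2.inRange(hsv,(175,180,120),(180,255,255)); nn,l,s,cc=cv2.connectedComponentsWithStats(m); k=1+s[1:,4].argmax(); print(s[k],rect(l==k,'top',.008))
q=quat(np.pi/2+.05)
for p in [(.565,.125,.3),(.565,.345,.3),(.65,.17,.16),(.42,-.31,.1),(.64,-.3,.1)]:
    for a in (1.62,1.62-np.pi): print(p,a,np.round(inverse_kinematics(p,quat(a)),2))
E
```

```text
tray 0.63 ((635.4921264648438, -252.68597412109375), (197.82080078125, 98.1559066772461), 89.5138168334961)
hood_handle 0.57 ((570.8194580078125, 125.76272583007812), (338.51995849609375, 210.63232421875), 3.8408381938934326)
near_rail 0.86 ((559.1019287109375, 219.9519500732422), (353.9375305175781, 443.7416076660156), 3.8296217918395996)
station 0.24 ((583.094482421875, 126.1265640258789), (351.9618835449219, 222.25018310546875), 3.738623857498169)
[236 173   8  25 173] ((560.7890625, 123.04410552978516), (27.635725021362305, 96.45648193359375), 89.8045654296875)
[[0.55990551 0.12477284 0.175     ]]
[304 164  44  22 881] ((632.4559326171875, -248.73095703125), (189.45179748535156, 91.67265319824219), 87.93228149414062)
(0.565, 0.125, 0.3) 1.62 [ 0.1   0.25  1.37 -0.    1.52 -1.52]
(0.565, 0.125, 0.3) -1.521592653589793 [ 0.1   0.25  1.37 -0.    1.52  1.62]
(0.565, 0.345, 0.3) 1.62 [ 0.44  0.39  1.17 -0.    1.58 -1.18]
(0.565, 0.345, 0.3) -1.521592653589793 [ 0.44  0.39  1.17 -0.    1.58  1.96]
(0.65, 0.17, 0.16) 1.62 [ 0.15  0.46  1.39 -0.    1.29 -1.47]
(0.65, 0.17, 0.16) -1.521592653589793 [ 0.15  0.46  1.39 -0.    1.29  1.67]
(0.42, -0.31, 0.1) 1.62 [-0.77  0.31  1.81 -0.    1.02 -2.39]
(0.42, -0.31, 0.1) -1.521592653589793 [-0.77  0.31  1.81 -0.    1.02  0.75]
(0.64, -0.3, 0.1) 1.62 [-0.54  0.55  1.38 -0.    1.21 -2.16]
(0.64, -0.3, 0.1) -1.521592653589793 [-0.54  0.55  1.38 -0.    1.21  0.98]
```

```bash
cat >> h.py <<'E'
YAW=0.067
UX=np.array([np.cos(YAW),np.sin(YAW),0]); UY=np.array([-np.sin(YAW),np.cos(YAW),0])
QY=quat(YAW+np.pi/2)
E
python3 - <<'E'
from h import *
p=np.array([.568,.126,0])
gripper_to(.07,20)
r.move_to(p+[0,0,.3],QY); 
r.move_l(p+[0,0,.172],vel=.1,guard=15)
gripper_to(0.0,25); print('open',telemetry.current_opening(),telemetry.current_ee_pos())
g=r.move_l(p+[0,0,.172]+UY*.224,vel=.1,guard=18)
e=telemetry.current_ee_pos(); print(g,e,np.dot(e-p,UY),telemetry.current_wrist_force())
gripper_to(.06); r.move_l(telemetry.current_ee_pos()+[0,0,.13],vel=.2)
c=np.array([.572,.112,0])
r.move_to(c+UY*.0+[0,0,.42],QY); r.hold(.3)
a=save('wrist','w1.png')
for n in ['cell0','empty0','stocked0']:
    for cam in ('wrist',): print(n,[(np.round(d['at'],3).tolist(),round(d['score'],2)) for d in models.mark_of(n,cam)[:7]])
vision.snapshot('top')
print('hood',[np.round(d['at'],3) for d in models.mark_of('hood_handle','top')[:2]])
for n in ['cell0','empty0','stocked0']: print(n,[(np.round(d['at'],3).tolist(),round(d['score'],2)) for d in models.mark_of(n,'top')[:7]])
print(telemetry.current_t())
E
```

```text
open 0.01820885792406201 [0.56798167 0.12612347 0.17196778]
True [0.55466076 0.33365799 0.17197757] 0.2080851396817935 [-0.24619887 -2.44677097  4.66080613]
cell0 [([0.567, 0.157, 0.018], 0.9), ([0.483, 0.064, 0.015], 0.65), ([0.479, 0.154, 0.018], 0.64), ([0.664, 0.074, 0.019], 0.63), ([0.572, 0.073, 0.022], 0.6), ([0.658, 0.16, 0.014], 0.57), ([0.556, 0.332, 0.158], 0.51)]
empty0 [([0.649, 0.169, 0.013], 0.62), ([0.484, 0.065, 0.014], 0.5)]
stocked0 [([0.492, 0.054, 0.014], 0.63)]
hood [array([0.555, 0.335, 0.159])]
cell0 [([0.566, 0.156, 0.015], 0.97), ([0.479, 0.154, 0.016], 0.84), ([0.577, 0.072, 0.016], 0.79), ([0.653, 0.165, 0.017], 0.75), ([0.488, 0.063, 0.018], 0.62), ([0.663, 0.076, 0.016], 0.57)]
empty0 []
stocked0 [([0.569, 0.155, 0.014], 0.74), ([0.492, 0.06, 0.016], 0.55)]
11.9083
```

View pics/w1.png

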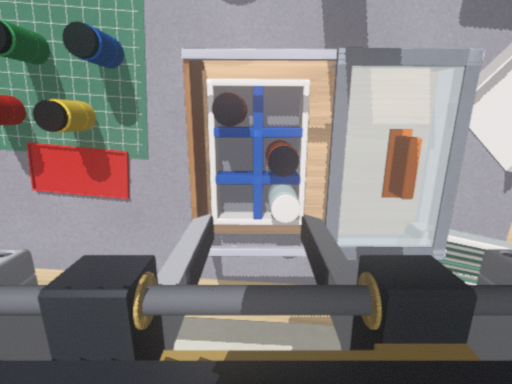

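The hood is open: the handle sits about 0.220 m along the station from the crate's centre, so it had started about 12 mm open. In the wrist picture the white cap is at (284,205), in the +x+y cell. The amber jars are at (230,108) and (283,158), and the other three cells are empty. So there's one empty jar, and the four fresh jars fill the four remaining cells.

```bash
cat >> h.py <<'E'
C=np.array([.5708,.114,0]); Q=quat(YAW-np.pi/2); TZ=.3; GR=.076
def cell(i,j): return C+UX*.088*i+UY*(.044*j)
def up(z=TZ):
    e=telemetry.current_ee_pos(); r.move_l([e[0],e[1],z],vel=.2)
def fresh():
    """bench fresh jars, from top and scene, merged"""
    P=[]
    for c in ('top','scene'):
        vision.snapshot(c)
        P+=[d['at'][:2] for d in models.mark_of('fresh0',c) if d['score']>.4 and abs(d['at'][2])<.02 and d['at'][1]<-.1]
    out=[]
    for p in P:
        for g in out:
            if np.linalg.norm(np.mean(g,0)-p)<.03: g.append(p); break
        else: out.append([p])
    return [(np.mean(g,0),len(g)) for g in out]
def pick(p,base):
    gripper_to(.076); r.move_l([p[0],p[1],TZ],vel=.3)
    g=r.move_l([p[0],p[1],base+GR],vel=.15,guard=8); gripper_to(.04,30)
    print('pick',np.round(p,3),'guard',g,'z',round(telemetry.current_ee_pos()[2],4),'opening',round(telemetry.current_opening(),4))
    up()
def place(p,base):
    r.move_l([p[0],p[1],TZ],vel=.3); r.move_l([p[0],p[1],base+GR+.02],vel=.15)
    g=r.move_l([p[0],p[1],base+GR-.0015],vel=.04,guard=6); o=telemetry.current_opening()
    gripper_to(.072); print('place',np.round(p,3),'guard',g,'opening was',round(o,4),'z',round(telemetry.current_ee_pos()[2],4)); up()
E
python3 - <<'E'
from h import *
e=telemetry.current_ee_pos()
r.move_to([C[0],C[1],.42],Q)
pick(cell(1,1),.016)
place(np.array([.6355,-.2525]),.004)
r.move_l(C+[0,0,.42],vel=.3); r.hold(.2)
for p,n in fresh(): print(np.round(p,3),n)
print([np.round(d['at'],3) for d in models.mark_of('empty0','scene')[:2]])
a=save('wrist','w2.png'); b=save('scene','s2.png')
cv2.imwrite('pics/b2.png', cv2.resize(cv2.cvtColor(np.vstack([a,b]),cv2.COLOR_RGB2BGR),None,fx=.78,fy=.78))
print(telemetry.current_t())
E
```

```text
pick [0.656 0.164 0.   ] guard False z 0.0929 opening 0.0554
place [ 0.636 -0.252] guard True opening was 0.0559 z 0.0796
[ 0.523 -0.379] 2
[ 0.406 -0.316] 2
[ 0.402 -0.179] 2
[ 0.521 -0.241] 2
[array([0.558, 0.333, 0.157]), array([ 0.63 , -0.253,  0.004])]
26.125
```

View pics/b2.png

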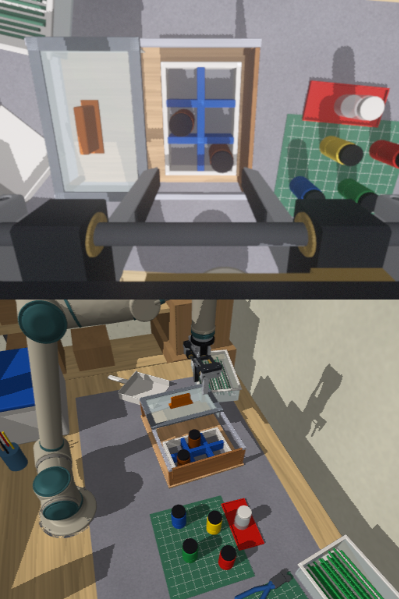

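The white-capped jar stands on the tray at about (360,107) in the upper picture, both ambers are undisturbed, and four cells are free. Next I'll move the fresh jars, finding them again before each pick.

```bash
cat > loop.py <<'E'
from h import *
import sys
for ij in eval(sys.argv[1]):
    F=[p for p,n in fresh() if n>=2]; print('seen',len(F))
    p=max(F,key=lambda p:p[1])          # nearest to the crate
    pick(p,0)
    if not .052<telemetry.current_opening()<.06: print('BAD GRASP'); break
    place(cell(*ij)[:2],.016)
r.move_l(C+[0,0,.42],vel=.3); r.hold(.2)
print([(np.round(p,3),n) for p,n in fresh()])
a=save('wrist',sys.argv[2]+'w.png'); b=save('scene',sys.argv[2]+'s.png')
cv2.imwrite('pics/%s.png'%sys.argv[2], cv2.resize(cv2.cvtColor(np.vstack([a,b]),cv2.COLOR_RGB2BGR),None,fx=.78,fy=.78))
print(telemetry.current_t())
E
python3 loop.py '[(1,1)]' b3
```

```text
seen 3
pick [ 0.401 -0.176] guard False z 0.0763 opening 0.0558
place [0.656 0.164] guard True opening was 0.0557 z 0.0912
[(array([ 0.519, -0.241]), 2), (array([ 0.404, -0.315]), 2), (array([ 0.523, -0.377]), 2)]
37.6417
```

View pics/b3.png

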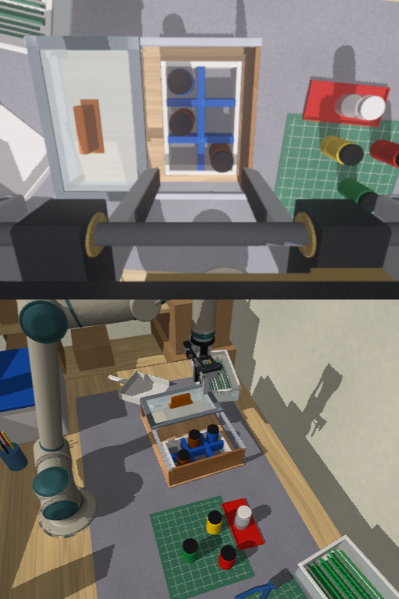

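The blue jar is upright in the far cell at about (180,82). I'll move the other three the same way.

```bash
python3 loop.py '[(1,-1),(0,-1),(-1,1)]' b4
```

```text
seen 3
pick [ 0.521 -0.242] guard False z 0.0764 opening 0.0553
place [0.662 0.076] guard True opening was 0.0558 z 0.0911
seen 2
pick [ 0.407 -0.315] guard False z 0.0763 opening 0.0554
place [0.574 0.07 ] guard True opening was 0.0557 z 0.0911
seen 1
pick [ 0.494 -0.379] guard False z 0.0764 opening 0.0556
place [0.48  0.152] guard True opening was 0.0556 z 0.0916
[]
70.7083
```

View pics/b4.png

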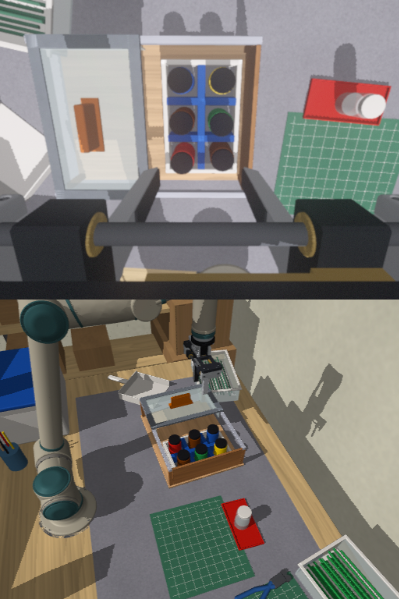

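All six cells are filled with upright jars, and the empty jar is on the tray. The red jar had been knocked about 29 mm, and detecting again before the pick caught it. Next I'll shut the hood.

Run:
```python
from h import *
p=np.array([.5547,.3337,0])
gripper_to(.06); r.move_l(p+[0,0,.32],vel=.25)
print(r.move_l(p+[0,0,.172],vel=.12,guard=15))
gripper_to(0.0,25); print('open',telemetry.current_opening())
s=telemetry.current_ee_pos()
g=r.move_l(s-UY*.228,vel=.1,guard=18)
e=telemetry.current_ee_pos(); print(g,'travel',np.dot(s-e,UY),'y',np.dot(e-C,UY),telemetry.current_wrist_force())
r.hold(.3)
gripper_to(.06); up(.32); r.move_l(C+np.array([-.2,.25,.40]),vel=.3); r.hold(.3)
b=save('scene','s5.png'); a=vision.snapshot('top')
cv2.imwrite('pics/b5.png',cv2.cvtColor(np.vstack([cv2.resize(a[100:260,120:380],(520,320)),cv2.resize(b[100:360,150:410],(520,280))]),cv2.COLOR_RGB2BGR))
for c in ('top','scene'):
    print(c,[np.round(d['at'],3) for d in models.mark_of('hood_handle',c)[:1]],[np.round(d['at'],3) for d in models.mark_of('empty0',c)[:1]])
print(rect(models.regions_of('hood_handle','top')[0]['pixels'],'top',.134),telemetry.current_t())
```

```text
False
open 0.01805644634773522
True travel 0.22006813875711015 y 4.663364345835266e-06 [-0.09150031  2.17146851  3.30807312]
top [array([0.565, 0.116, 0.159])] []
scene [array([0.57 , 0.116, 0.159])] [array([ 0.628, -0.254,  0.003])]
((571.291015625, 113.28125), (338.0544128417969, 209.7028350830078), 3.7310357093811035) 80.3583
```

View pics/b5.png

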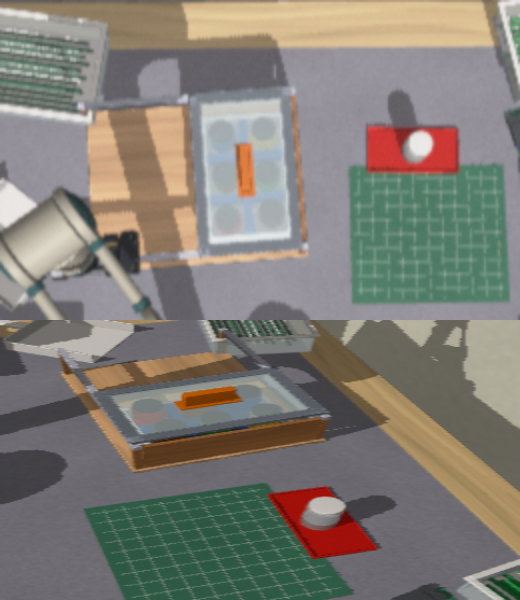

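The hood is against its shut stop after exactly 220.07 mm of travel, the jars are under the window, and the empty jar is upright on the tray at about (417,147). The arm is clear, so I'm handing in.

```bash
python3 -c "
from h import *
print(telemetry.current_wrist_force()); r.sign_off()"
```

```text
[-0.44703139 -0.32034525 -0.67060023]
the job is handed in; nothing more can be done
```

The job is done and handed in at about 80 s of the 210 s allowed; sign-off gives no verdict, so I can't confirm a pass.

- **What I did:** I slid the hood open to its stop and stood the one empty jar on the tray. I set the four fresh jars down in the four free cells, and left both amber jars and the bystanders alone. Then I slid the hood shut. The red jar was knocked about 29 mm partway through, and I found it again before picking it up.
- **Hood:** It travelled 220.07 mm between its stops, and the last camera reading puts the hood's centre within about 1 mm of the crate's centre. It had started about 12 mm open, so the opening pull stopped at 208 mm.
- **Jars:** Every grasp measured 55–56 mm, and every jar touched down at the expected height. Just before closing, the picture showed six upright jars, one per cell, and the empty jar on the tray; no fresh jars were found left on the bench.
- **Not confirmed:** The top camera's network did not find the empty jar in the final check. The scene camera's network and the picture both did, near the middle of the tray. I did not measure the knife, nippers and dustpan again, but the arm never went near them.

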